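# Put the shrimp tank's pump on bypass and start the feeding timer

### The job

Get the tank ready for feeding: push the bypass valve's lever round with a fingertip until that valve is fully open, and only then push the tank valve's lever round until that valve is fully shut, so that the pump never works against a closed line. With both levers at their stops and not forced, press the timer's button to start the feeding pause and let it go. Nothing is to be picked up: leave the loose things on the shelf where they lie.

Things in the scene. Friction and masses are not known exactly. Their poses are not given: they have to be found in the camera images.
- pipework: Grey 25 mm pipes, axes 60 mm up, fixed. Origin on the shelf under the main pipe; x away from the robot, y along the main pipe to the tank, z up. Main pipe, on the y axis: elbow y -210 mm, tee -100, tank valve 80, tank wall 290. From the tee the bypass branch runs along +x: bypass valve at x 85 mm, elbow down through the shelf at 175. Valve open = lever along its pipe, shut = square across.
- tank: Glass tank in a dark steel frame, fixed to the pipework, with the same origin and axes: it fills x -90 to 170 mm, y 290 to 650 mm and is 200 mm high; a light bar across it at y 560 to 600 mm reaches 230 mm.
- bypass_axis (a point): Point on the upright turning axis of the bypass valve's lever, 105 mm above the shelf, at the sleeve's mid-height; x, y, z axes as the pipework's. The two ball valves are alike, stainless steel; the valve body stays within 31 mm of this axis and reaches 96 mm up under the lever.
- tank_axis (a point): Point on the upright turning axis of the tank valve's lever, 105 mm above the shelf, at the sleeve's mid-height; x, y, z axes as the pipework's. Valve body as for the bypass valve.
- bypass_lever (a joint): Bypass lever, rad: 0 = fully shut (lever points along the pipework's +y, across its pipe), pi/2 = fully open (points along the pipework's -x, back along its pipe to the tee). Opens counter-clockwise seen from above; a stop at each end; stays where it is left; takes about 0.3 N m (4 N at 75 mm from the axis). At the start 0 to 0.4.
- tank_lever (a joint): Tank lever, rad: 0 = fully open (lever points along the pipework's -y, along the main pipe), pi/2 = fully shut (points along the pipework's -x, across the pipe, towards the robot). Shuts clockwise seen from above; a stop at each end; stays where it is left; takes about 0.3 N m. At the start 0 to 0.4.
- bypass_lever_tip (a point): Outer end of the bypass lever at the sleeve's mid-height, 100 mm from its axis; x points outward along the lever, z up. Levers alike: flat steel at the hub, then a black sleeve 35 to 100 mm from the axis, 20 mm wide, underside 99.5 and top 110.5 mm above the shelf; hub nut to 109 mm. Under the sleeves nothing stands above 78 mm, save the valve bodies.
- tank_lever_tip (a point): Outer end of the tank lever, at the sleeve's mid-height, 100 mm from the axis; its x axis points outward along the lever, z up. Sizes as for the bypass lever.
- timer: White timer box, 90 x 54 x 40 mm (x, y, z), clipped over the tank frame's top rail on the side towards the valves, fixed, at another place along the rail each time; axes parallel to the pipework's. Origin at the centre of its underside, 178 mm above the shelf; top 218 mm above the shelf.
- timer_button_top (a point): Centre of the top of the timer's round button, 22 mm across, facing up, 229 mm above the shelf when released, in a grey collar of 38 mm diameter that stands 5 mm lower; on the half of the timer's top towards its own -x, beside a small dark display. Pressed straight down.
- timer_button (a joint): Travel of the button, m: 0 = released, 0.005 = fully pressed (flush with its collar, 5 N); springs back. A press of 3.5 mm counts.
- dish: Loose shallow frosted glass dish, 90 mm diameter, 26 mm high; origin at the centre of its underside.
- cave: Loose green silicone shrimp cave, half tunnel 94 x 82 mm, 44 mm high, origin at the centre of its underside, tunnel along its x.
- scraper: Loose black plastic magnetic algae scraper, its two halves together, 75 x 45 mm, 54 mm high; origin at the centre of its underside.
- food_jar: Loose food jar, 54 mm diameter, 58 mm high, with a black lid; origin at the centre of its underside.
- spoon: Loose grey plastic spoon, 150 mm long, lying along its x.
- tweezers: Loose long steel tweezers, 255 mm long, lying along their x.
- test_bottle: Loose small white test bottle, 30 mm diameter, 66 mm high; origin at the centre of its underside.

How it is judged:
By the outcome, as a careful person would: the job done as asked, in the order asked, and still so for the second after the job is handed in, with the robot touching nothing.
It also fails if it takes over 62 s, if anything falls off the work surface, if the arm or the gripper's body presses on something with over 40 N, if the wrist force passes 120 N, or if a joint passes its speed limit or range.

### The arm

A 7-joint arm with a two-finger parallel gripper is mounted at the origin on the work surface. World frame = base frame: x ahead of the robot, y to its left, z up, the work surface at z = 0. Lengths are in m, angles in rad, forces in N, time in s.
With the tool pointing down it reaches from about 0.4 to 0.875 m from the base axis. Payload 19.3 kg.
Tool frame: the origin (TCP) lies at the very end of the fingers, on their centre line; the grasp point (between the pads) lies 19 mm behind it; z points along the fingers, y is the line along which they close (so a half turn about z gives the same grasp; the last joint's range is limited). The gripper opens to 85 mm and grips with 20 to 120 N. Pads are 22 mm wide; open, the fingers measure 114 mm over their backs; the gripper's body (76 mm by 85 mm) begins 54 mm behind the grasp point. The pads swing forward as they close: fully open they stand 13 mm farther back than shut.
Start: joints at [-1.323, 0.521, -0.036, 1.599, 0.021, 1.021, -0.113], TCP at [0.195, 0.594, 0.196] pointing down, gripper open.
Joint ranges: [-2.91, 2.91], [-0.3, 2.13], [-1.5, 1.42], [0.17, 2.43], [-1.26, 4.41], [0.16, 1.93], [-2.52, 2.52]. Speed limits (rad/s): [1.89, 1.89, 2.39, 2.39, 3.01, 3.01, 3.01].

### API

Orientations are given as [roll, pitch, yaw] about the fixed x, y, z axes, in that order (R = Rz(yaw) Ry(pitch) Rx(roll)).
In Python, from workcell import monitor, optics, job_done gives the robot as it stands.
- The arm moves only by the shell command python3 -m handwheel 'ROWS' [FORCE]. ROWS is JSON, a list of rows, each an object of numbers: "dx", "dy", "dz": the shift along the tool's x, y, z in cm; "wx", "wy", "wz": the turn, a rotation vector about the tool's x, y, z in rad; "claw": the opening in per cent of the stroke, from 0 (shut) to 100 (fully open). A call has 1 to 8 rows; each row shifts and turns the commanded pose from where the row before left it, along the tool's axes as they then stand; what a row does not reach is not made up. A row lasts 1/8 s, in which the tool goes at most 62.5 mm and 10.7 degrees, less where a joint would pass 70% of its speed; a pose out of reach is approached as far as the arm can. A call with a gripper value outside its range is refused whole. The fingers move at their own pace and stop on an object; FORCE is the grip in N (left out, the last holds). Time passes only in rows, so rows that do not move let the fingers close. It gives the time, the measured TCP pose, the force, the opening and the grip force at its end, in the units of the state.
- monitor.observe(): the state, without advancing time (a new reading comes with each control period).
- optics.grab_frame(name): name is "scene" or "top" or "wrist"; returns a dict with "frame" (384x512x3 uint8, blue, green, red), "fovy" (degrees; the focal length in pixels is half the picture's height over the tangent of half this angle, whatever the lens; pixels are square), "cx", "cy" (the principal point, pixels), "R" (3x3) and "t" (3): a world point X has camera coordinates R X + t. Camera axes: x right, y down, z forward; pixel columns grow to the right and rows downward; lengths in m; the calibration is good to about 2 mm. A picture is of the moment at which its call begins. There is no depth.
- job_done(): hands the job in; it is judged then, once.
Trained networks look in the newest picture that a camera, given by its name, has taken for a name from the list of things; names that differ only in an ending like _2 or _b are one class to them, and where a whole thing is asked for, a point or a joint stands for the part that bears it (a point fixed in the world has none). Each returns a list of dicts, best first, with "p" (0 to 1); they miss things now and then, are a little off and sometimes report something else, mostly with a low value. They report only what shows in the picture. A call takes as long as a camera call.
- optics.masks_of(name, camera): "region" (384x512 bool, what is visible of it) and "rect" ([left, top, width, height] in pixels, round what is visible of it).
The state is a dict: "clock": time; "qpos": joint angles; "qd": joint speeds; "joint_efforts": joint torques, N m; "position": TCP position; "tool_rot": TCP orientation; "force": force on the tool from outside, world axes, zero at the start; "moment": the same for the moment, N m; "grip_width": finger opening in m; "finger_force": force on a finger pad.
Only numpy, scipy, OpenCV 4.12 (cv2) and the standard library are available. Lean on these libraries where they do the work, as an engineer would, in place of code of your own. Each camera call takes 0.05 s, during which the arm holds its last target. There are 200 camera calls.

## Working session

There is one attempt and no reset: what is moved stays moved. The work goes in short steps, Python scripts to look and compute and a shell command to move; the robot and the scene stay as the last step left them, time stands still between calls to the robot, and variables do not carry over. Pictures are saved under pics/ and viewed, at most 10 in all, crops included, and the job is handed in when it is done.

```bash
ls; mkdir -p pics; python3 - <<'E'
from workcell import monitor, optics
import cv2, numpy as np, pickle
s=monitor.observe(); print({k:np.round(v,3) for k,v in s.items()})
im=[]
for c in("scene","top"):
    f=optics.grab_frame(c); pickle.dump(f,open(c+'.pkl','wb')); im.append(f["frame"]); print(c,f["fovy"],f["cx"],f["cy"],np.round(f["R"],3).tolist(),np.round(f["t"],3))
    for n in("bypass_lever","tank_lever","timer","timer_button","pipework","tank","bypass_lever_tip"):
        for d in optics.masks_of(n,c)[:3]:
            ys,xs=np.nonzero(d["region"]); print(n,round(d["p"],2),d["rect"],len(xs),xs.mean().round(1),ys.mean().round(1))
for c,i in zip(("scene","top"),im): cv2.imwrite(f"pics/{c}0.png",cv2.resize(i,(800,600)))
E
```

```text
pics
{'clock': np.float64(0.0), 'qpos': array([-1.323,  0.522, -0.036,  1.6  ,  0.021,  1.021, -0.113]), 'qd': array([-0.   ,  0.001,  0.   , -0.001,  0.001, -0.002,  0.   ]), 'joint_efforts': array([ 1.0000e-03, -9.2708e+01,  1.9800e+00, -3.6995e+01,  1.8000e-02,
        8.0000e-03, -0.0000e+00]), 'position': array([0.195, 0.593, 0.195]), 'tool_rot': array([-3.141,  0.   ,  2.824]), 'force': array([ 0.121,  0.127, -0.762]), 'moment': array([ 0.   ,  0.016, -0.023]), 'finger_force': np.float64(0.0), 'grip_width': np.float64(0.085)}
scene 50.18325425926247 250.22251649693862 185.63623168451204 [[-0.731, 0.682, 0.003], [0.509, 0.548, -0.664], [-0.455, -0.484, -0.748]] [ 0.441 -0.155  1.257]
bypass_lever 0.64 [198.1, 174.7, 36.0, 23.7] 318 216.5 186.2
bypass_lever 0.55 [344.1, 223.1, 9.9, 9.7] 90 349.8 227.5
tank_lever 0.93 [251.1, 177.5, 30.2, 44.5] 370 264.6 199.6
timer 0.83 [309.9, 219.2, 54.5, 50.9] 1900 339.4 244.2
timer_button 0.74 [200.0, 245.4, 44.5, 44.6] 1389 222.8 268.6
timer_button 0.49 [344.1, 219.4, 11.0, 14.9] 118 349.6 227.6
timer_button 0.46 [261.0, 235.2, 249.6, 148.8]
[... 540 characters left out ...]
11, -0.125], [0.125, -0.024, -0.992]] [-0.061  0.574  0.979]
bypass_lever 0.62 [259.0, 177.9, 43.0, 16.3] 378 280.6 184.0
tank_lever 0.62 [325.4, 177.6, 24.9, 17.3] 384 337.0 186.1
tank_lever 0.57 [214.2, 198.4, 44.0, 19.4] 392 236.3 207.1
timer 0.68 [114.1, 168.5, 40.7, 48.1] 1346 132.8 190.4
timer 0.22 [0.0, 79.9, 159.8, 143.9] 16359 69.9 150.9
timer_button 0.33 [256.2, 251.0, 50.5, 31.6] 458 275.4 265.2
pipework 0.72 [0.5, 82.5, 341.4, 153.4] 20546 107.8 160.7
pipework 0.51 [114.9, 167.3, 38.0, 46.3] 1312 133.0 190.1
pipework 0.18 [206.5, 134.8, 41.1, 38.8] 1000 227.5 152.4
tank 0.63 [0.3, 81.5, 158.1, 146.1] 16535 70.2 151.2
bypass_lever_tip 0.9 [258.2, 173.1, 45.6, 20.1] 323 279.7 184.1
```

View pics/top0.png

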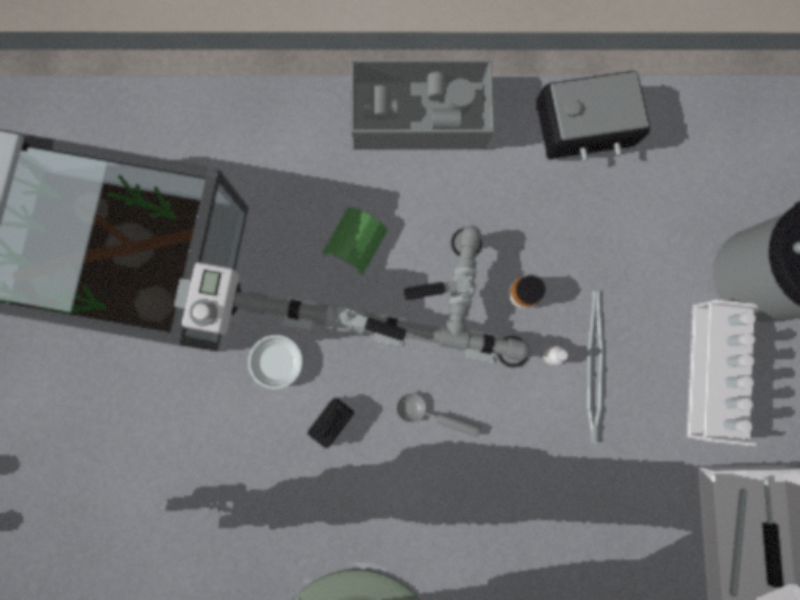

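View pics/scene0.png

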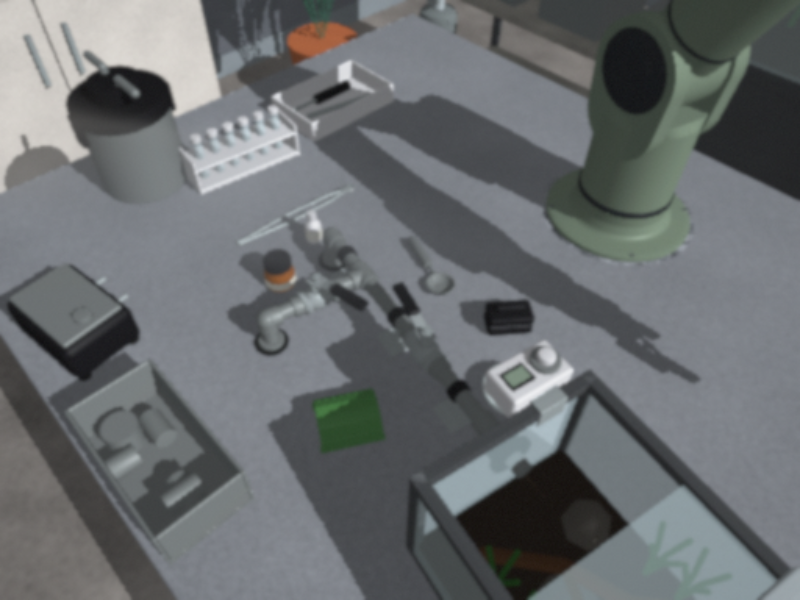

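The top view shows the bypass lever's sleeve from about (445,289) to (405,293) and the tank lever's from (367,323) to (404,335), with the timer button at (202,311). In the scene view they are at about (334,288) to (366,306), (412,314) to (398,286) and (545,356). Next I fit the pipework pose and lever angles.

```bash
cat > fit.py <<'E'
import cv2, numpy as np, pickle
from scipy.optimize import least_squares
def proj(f,X):
    c=np.asarray(f["R"])@X+f["t"]; F=f["frame"].shape[0]/2/np.tan(np.radians(f["fovy"])/2)
    return np.array([f["cx"]+F*c[0]/c[2],f["cy"]+F*c[1]/c[2]])
def sleeve(f,c,r=28):
    g=f["frame"].max(2); m=(g<50).astype(np.uint8)
    w=np.zeros_like(m); cv2.circle(w,(int(c[0]),int(c[1])),r,1,-1)
    n,l,st,ce=cv2.connectedComponentsWithStats(m*w)
    x,y=int(c[0]),int(c[1]); i=l[y,x]; print("comp",i,st[i],ce[i].round(1)); return ce[i]
def world(p,X):  # p: x,y,yaw
    c,s=np.cos(p[2]),np.sin(p[2]); return np.array([p[0]+c*X[0]-s*X[1],p[1]+s*X[0]+c*X[1],X[2]])
def tip(p,which,r,z=.1105):
    if which=="b": a=np.pi/2+p[3]; o=(.085,0-.1)
    else: a=-np.pi/2-p[4]; o=(0,.08)
    return world(p,[o[0]+r*np.cos(a),o[1]+r*np.sin(a),z])
E
cat > a.py <<'E'
from fit import *
T=pickle.load(open('top.pkl','rb'));S=pickle.load(open('scene.pkl','rb'))
k=.64
tb=sleeve(T,(425*k,291*k));tt=sleeve(T,(386*k,329*k));sb=sleeve(S,(350*k,297*k));st=sleeve(S,(405*k,299*k))
obs=[(T,"b",.0675,tb),(T,"t",.0675,tt),(S,"b",.0675,sb),(S,"t",.0675,st),
 (T,"b",.1,np.array([405,293])*k),(T,"t",.1,np.array([404,336])*k),(S,"b",.1,np.array([366,306])*k),(S,"t",.1,np.array([397,287])*k)]
fix=[(T,(.085,-.1,.109),(461,283)),(T,(0,.08,.109),(350,317)),(T,(.175,-.1,.0725),(470,237)),(T,(0,-.21,.0725),(516,346))]
def res(p):
    r=[proj(f,tip(p,w,d))-o for f,w,d,o in obs]
    r+=[proj(f,world(p,np.array(X)))-np.array(o)*k for f,X,o in fix]
    r+=[proj(T,world(p,[p[5],p[6],.229]))-np.array([202,311])*k, proj(S,world(p,[p[5],p[6],.229]))-np.array([545,354])*k]
    return np.concatenate(r)
q=least_squares(res,[.6,.1,0,.2,.2,0,.28],loss='soft_l1')
p=q.x; print(p.round(4)); print(q.fun.reshape(-1,2).round(1).tolist() if 0 else res(p).reshape(-1,2).round(1).tolist())
np.save('p.npy',p)
for n,X in(("bax",(.085,-.1,.105)),("tax",(0,.08,.105)),("button",(p[5],p[6],.229))): print(n,world(p,X).round(4))
print("btip",tip(p,"b",.1).round(4),"ttip",tip(p,"t",.1).round(4))
for f in(T,S): print("cam",(-np.asarray(f["R"]).T@f["t"]).round(3))
E
python3 a.py
```

```text
comp 1 [259 182  25   9 158] [270.6 185.8]
comp 2 [235 204  24  13 191] [247.  209.3]
comp 1 [213 184  21  14 106] [223.6 190.6]
comp 1 [249 183  18  24 173] [257.  194.7]
[ 0.5268 -0.0642 -0.1824  0.323   0.0841 -0.0349  0.2574]
[[-0.3, -1.0], [-1.0, -0.0], [0.6, -1.9], [3.3, -4.7], [-2.0, -0.7], [0.4, -2.4], [0.5, -0.5], [-0.3, -2.8], [2.4, -0.3], [-5.0, -0.5], [-0.0, -2.6], [3.0, 1.8], [0.3, -0.4], [0.4, -0.1]]
bax [ 0.5923 -0.1779  0.105 ]
tax [0.5414 0.0145 0.105 ]
button [0.5392 0.1952 0.229 ]
btip [ 0.5783 -0.0789  0.1105] ttip [ 0.515  -0.082   0.1105]
cam [ 0.447 -0.045  1.044]
cam [0.973 0.393 0.836]
```

```bash
python3 -m handwheel '[{"dz":-6,"claw":0},{"dz":-6},{"dz":-6},{"dx":-5,"dy":-2.5},{"dx":-5,"dy":-2.5},{"dx":-5,"dy":-2.5},{"dx":-5,"dy":-2.5},{"dx":-5,"dy":-2.5}]'
```

```text
schema error: expected keys dx, dy, dz, wx, wy, wz, claw
```

```bash
python3 -m handwheel '[{"dx":-3.2,"dy":-5},{"dx":-1,"dy":-6},{"dx":1,"dy":-6},{"dx":1,"dy":-6},{"dx":1,"dy":-6},{"dx":1,"dy":-6},{"dx":1,"dy":-4},{}]'; python3 - <<'E'
from workcell import optics
import cv2,numpy as np,pickle
f=optics.grab_frame("wrist");pickle.dump(f,open('w1.pkl','wb'));cv2.imwrite("pics/w1.png",cv2.resize(f["frame"],(800,600)))
for n in("bypass_lever","tank_lever","timer","timer_button","pipework"):
    for d in optics.masks_of(n,"wrist")[:2]:print(n,round(d["p"],2),d["rect"])
E
```

```text
schema error: expected keys dx, dy, dz, wx, wy, wz, claw
```

View pics/w1.png

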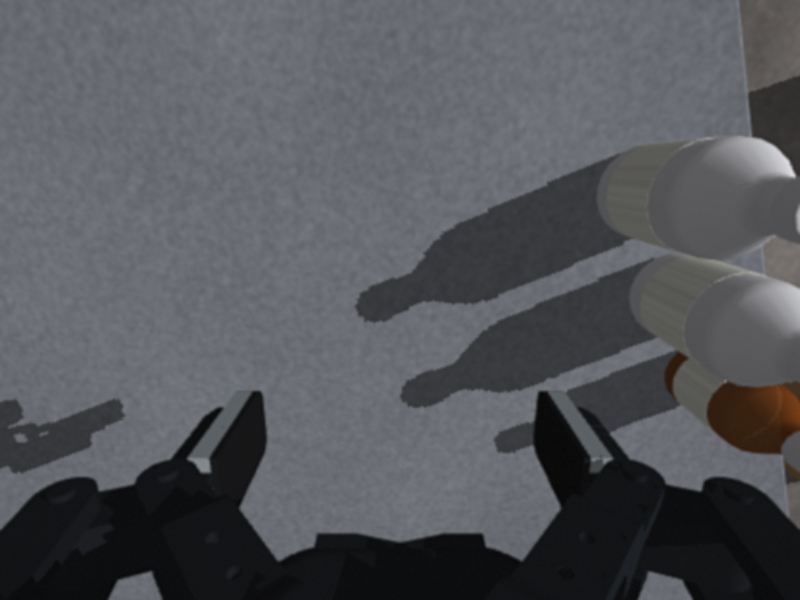

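The wrist picture shows only bottles on the right at about (700,250) and the two fingers. The move was refused because every row needs all the keys, so I'll send it again in full.

```bash
python3 -m handwheel '[{"dx":0,"dy":0,"dz":-6,"wx":0,"wy":0,"wz":0,"claw":0},{"dx":0,"dy":0,"dz":-6,"wx":0,"wy":0,"wz":0,"claw":0},{"dx":0,"dy":0,"dz":-6,"wx":0,"wy":0,"wz":0,"claw":0},{"dx":-5,"dy":-2.5,"dz":0,"wx":0,"wy":0,"wz":0,"claw":0},{"dx":-5,"dy":-2.5,"dz":0,"wx":0,"wy":0,"wz":0,"claw":0},{"dx":-5,"dy":-2.5,"dz":0,"wx":0,"wy":0,"wz":0,"claw":0},{"dx":-5,"dy":-2.5,"dz":0,"wx":0,"wy":0,"wz":0,"claw":0},{"dx":-5,"dy":-2.5,"dz":0,"wx":0,"wy":0,"wz":0,"claw":0}]'
```

```text
clock: 2.1
position: [0.3948, 0.3954, 0.3758]
tool_rot: [3.141, 0.0, 2.824]
force: [0.9, 0.4, -0.6]
grip_width: 0.0
finger_force: 0.0
```

```bash
python3 -m handwheel '[{"dx":-2.9,"dy":-5.4,"dz":0,"wx":0,"wy":0,"wz":0,"claw":0},{"dx":-2.9,"dy":-5.4,"dz":0,"wx":0,"wy":0,"wz":0,"claw":0},{"dx":-2.9,"dy":-5.4,"dz":0,"wx":0,"wy":0,"wz":0,"claw":0},{"dx":-2.9,"dy":-5.4,"dz":0,"wx":0,"wy":0,"wz":0,"claw":0},{"dx":-2.9,"dy":-5.4,"dz":0,"wx":0,"wy":0,"wz":0,"claw":0},{"dx":-2.9,"dy":-5.4,"dz":0,"wx":0,"wy":0,"wz":0,"claw":0},{"dx":-2.9,"dy":-5.4,"dz":0,"wx":0,"wy":0,"wz":0,"claw":0},{"dx":0,"dy":0,"dz":0,"wx":0,"wy":0,"wz":0,"claw":0}]'; python3 - <<'E'
from workcell import optics
import cv2,numpy as np,pickle
f=optics.grab_frame("wrist");pickle.dump(f,open('w2.pkl','wb'));cv2.imwrite("pics/w2.png",cv2.resize(f["frame"],(800,600)))
R=np.asarray(f["R"]);print((-R.T@f["t"]).round(3),R.round(2).tolist())
for n in("bypass_lever","tank_lever","timer","timer_button","pipework"):
    for d in optics.masks_of(n,"wrist")[:2]:print(n,round(d["p"],2),d["rect"])
E
```

```text
clock: 3.1
position: [0.4685, -0.03, 0.3759]
tool_rot: [-3.141, 0.001, 2.817]
force: [0.8, 1.3, 0.1]
grip_width: 0.0003
finger_force: 0.0
[ 0.397 -0.007  0.554] [[0.32, 0.95, -0.0], [0.91, -0.3, 0.3], [0.28, -0.1, -0.96]]
bypass_lever 0.7 [186.5, 222.9, 62.2, 42.2]
tank_lever 0.77 [232.7, 187.0, 70.5, 13.6]
timer 0.69 [419.9, 143.8, 69.8, 80.6]
timer 0.56 [317.4, 96.1, 50.5, 56.5]
timer_button 0.78 [453.0, 160.2, 26.9, 20.1]
timer_button 0.73 [86.8, 201.0, 25.2, 19.9]
pipework 0.75 [117.1, 101.9, 392.9, 204.5]
```

View pics/w2.png

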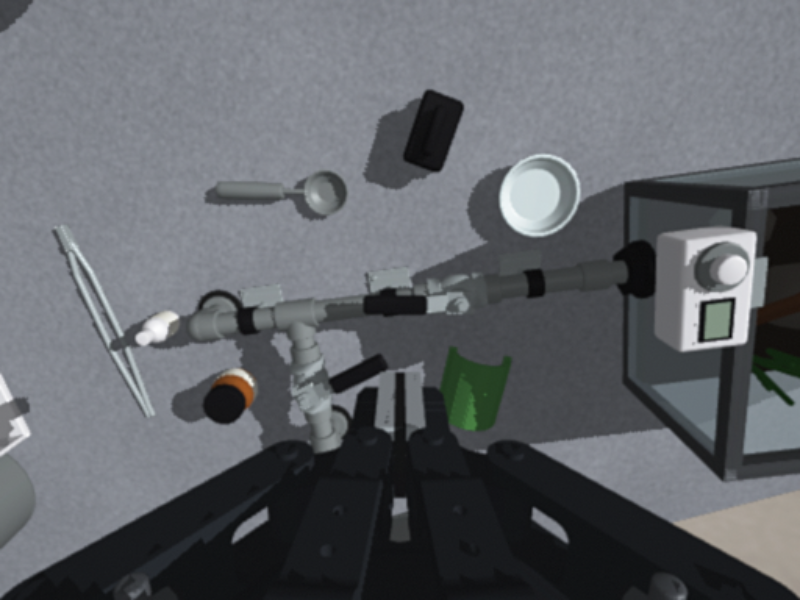

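The wrist picture is clear. The tank lever's hub is at (461,304) and its sleeve runs (425,303) to (364,304). The bypass sleeve runs (331,386) to (384,361), and the button top is at (731,268).

```bash
cat > b.py <<'E'
from fit import *
T=pickle.load(open('top.pkl','rb'));S=pickle.load(open('scene.pkl','rb'));W=pickle.load(open('w2.pkl','rb'))
k=.64; A=np.array
obs=[(W,"t",.100,(364,304)),(W,"t",.035,(425,303)),(W,"b",.1,(385,361)),(W,"b",.035,(331,386)),
 (T,"b",.1,(405,293)),(T,"t",.1,(404,336)),(T,"b",.035,(445,289)),(T,"t",.035,(367,323))]
fix=[(W,(0,.08,.109),(461,304)),(W,(0,-.21,.06),(207,325)),(W,(0,-.1,.0725),(300,312)),(T,(0,-.21,.0725),(516,346))]
bt=[(W,(732,267)),(T,(202,311)),(S,(545,354))]
lab=[f"{w}{r}" for _,w,r,_ in obs]+["tankhub","elbow","tee","Telbow","btnW","btnT","btnS"]
def res(p):
    r=[proj(f,tip(p,w,d))-A(o)*k for f,w,d,o in obs]
    r+=[proj(f,world(p,A(X)))-A(o)*k for f,X,o in fix]
    r+=[proj(f,world(p,[p[5],p[6],.229]))-A(o)*k for f,o in bt]
    return np.concatenate(r)
q=least_squares(res,[.55,-.06,-.15,.2,.2,0,.26],loss='soft_l1',f_scale=1.);p=q.x
print(p.round(4)); 
for l,r in zip(lab,res(p).reshape(-1,2)): print(l,r.round(1))
np.save('p.npy',p)
for n,X in(("bax",(.085,-.1,.105)),("tax",(0,.08,.105)),("button",(p[5],p[6],.229))): print(n,world(p,X).round(4))
print("btip",tip(p,"b",.1).round(4),"ttip",tip(p,"t",.1).round(4))
E
python3 b.py
```

```text
[ 0.5276 -0.0671 -0.1856  0.3558  0.1417 -0.0377  0.2608]
t0.1 [-0.4 -0.6]
t0.035 [2.1 0.2]
b0.1 [ 0.2 -0.5]
b0.035 [0.5 0.6]
b0.1 [-0.4  0.3]
t0.1 [ 0.9 -0.4]
b0.035 [ 0.  -1.9]
t0.035 [-0.9 -0.4]
tankhub [ 1.3 -0.6]
elbow [-3.  -0.3]
tee [-3.1  2.1]
Telbow [4.1 1.7]
btnW [-0.4  0.3]
btnT [-0.2 -0.1]
btnS [1. 0.]
bax [ 0.5927 -0.1811  0.105 ]
tax [0.5423 0.0115 0.105 ]
button [0.5387 0.1962 0.229 ]
btip [ 0.5757 -0.0826  0.1105] ttip [ 0.5102 -0.0832  0.1105]
```

```bash
cat > go.py <<'E'
import sys,numpy as np
from workcell import monitor
s=monitor.observe(); P=np.array(s["position"]);y=s["tool_rot"][2]
p=np.load('p.npy')
def tgt(X,yaw=None):
    d=np.array(X)-P; c,sn=np.cos(y),np.sin(y)
    print("tool cm dx,dy,dz",np.round(100*np.array([c*d[0]+sn*d[1],sn*d[0]-c*d[1],-d[2]]),2),"" if yaw is None else "wz %.3f"%-((yaw-y+np.pi)%(2*np.pi)-np.pi))
print("pos",P.round(4),"yaw",round(y,3),"q",np.round(s["qpos"],2),"F",np.round(s["force"],1))
E
python3 -c "
from go import *
tgt([.614,-.096,.376],np.radians(189.7))"
```

```text
pos [ 0.4684 -0.0247  0.3756] yaw 2.825 q [-0.43  0.11  0.39  1.73 -0.04  1.31  1.23] F [-0.6  0.2 -0. ]
tool cm dx,dy,dz [-16.06  -2.25  -0.04] wz -0.485
```

```bash
python3 -m handwheel '[{"dx":-5.35,"dy":-0.75,"dz":0,"wx":0,"wy":0,"wz":0,"claw":0},{"dx":-5.35,"dy":-0.75,"dz":0,"wx":0,"wy":0,"wz":0,"claw":0},{"dx":-5.35,"dy":-0.75,"dz":0,"wx":0,"wy":0,"wz":0,"claw":0},{"dx":0,"dy":0,"dz":3,"wx":0,"wy":0,"wz":0.18,"claw":0},{"dx":0,"dy":0,"dz":3,"wx":0,"wy":0,"wz":0.18,"claw":0},{"dx":0,"dy":0,"dz":3,"wx":0,"wy":0,"wz":0.18,"claw":0},{"dx":0,"dy":0,"dz":3,"wx":0,"wy":0,"wz":0.18,"claw":0},{"dx":0,"dy":0,"dz":3,"wx":0,"wy":0,"wz":0.18,"claw":0}]'
python3 -c "
from go import *
tgt([.6152,-.096,.18],1.740)"
```

```text
clock: 4.4
position: [0.614, -0.0961, 0.2246]
tool_rot: [3.142, -0.0, 1.919]
force: [-0.1, 0.0, -0.1]
grip_width: 0.0001
finger_force: 0.0
pos [ 0.614  -0.0961  0.2246] yaw 1.919 q [-0.34  0.56  0.62  1.6  -0.35  1.1   0.72] F [-0.1  0.  -0.1]
tool cm dx,dy,dz [-0.03  0.12  4.46] wz 0.179
```

```bash
python3 -m handwheel '[{"dx":0,"dy":0.1,"dz":5,"wx":0,"wy":0,"wz":0.179,"claw":0},{"dx":0,"dy":0,"dz":2,"wx":0,"wy":0,"wz":0,"claw":0},{"dx":0,"dy":0,"dz":0,"wx":0,"wy":0,"wz":0,"claw":0}]'; cat > look.py <<'E'
import sys; from fit import *; from workcell import optics,monitor
n=sys.argv[1]; f=optics.grab_frame("wrist");pickle.dump(f,open(n+'.pkl','wb'));im=cv2.resize(f["frame"],(800,600))
p=np.load('p.npy'); k=1/.64
pts=[tip(p,w,r) for w in"bt" for r in(.035,.1)]+[world(p,[.085,-.1,.109]),world(p,[0,.08,.109]),world(p,[p[5],p[6],.229])]
for X in pts:
    c=proj(f,X)*k; cv2.circle(im,tuple(int(v) for v in c),4,(0,0,255),1)
cv2.imwrite(f"pics/{n}.png",im); print(monitor.observe()["position"])
E
python3 look.py w3
```

```text
clock: 4.78
position: [0.6142, -0.0957, 0.1543]
tool_rot: [-3.139, -0.001, 1.746]
force: [0.1, -0.1, 0.6]
grip_width: 0.0001
finger_force: 0.0
[ 0.61490483 -0.09623805  0.15569863]
```

View pics/w3.png

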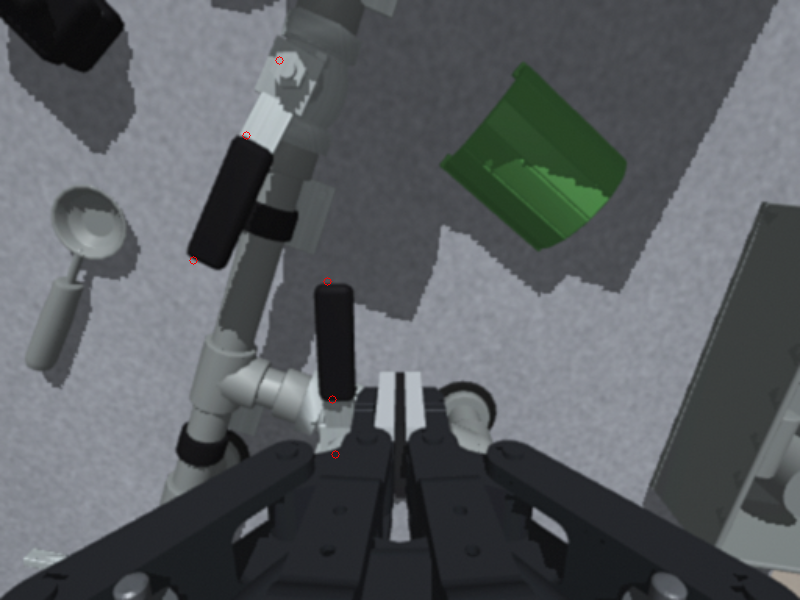

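The close view shows the bypass sleeve from (338,400) to (334,285), and the finger beside it at x about 400. The tank sleeve runs (256,141) to (209,263) with its hub at (289,69). My predicted points sit 6–12 px off, so I refit with this view included.

```bash
sed -i "s/^fix=/V=pickle.load(open('w3.pkl','rb'))\nobs+=[(V,'b',.1,(334,285)),(V,'b',.035,(339,400)),(V,'t',.1,(209,263)),(V,'t',.035,(257,142))]\nobs=[o for o in obs if o[0] is not T]\nfix=[(V,(0,.08,.109),(289,69))]+/; s/\"tankhub\"/'Vhub',\"tankhub\"/" b.py; python3 b.py; python3 -c "
from go import *
from fit import proj
import pickle
f=pickle.load(open('w3.pkl','rb')); print(proj(f,np.array([.6149,-.0962,.1557]))/.64)
p=np.load('p.npy');y0=np.pi/2+p[3]+p[2];print('lever ang',y0)
b=np.array([p[0]+.085*np.cos(p[2])+.1*np.sin(p[2]),p[1]+.085*np.sin(p[2])-.1*np.cos(p[2])]);u=np.array([np.cos(y0),np.sin(y0)]);t=np.array([-u[1],u[0]])
print('u,t of tcp',(P[:2]-b)@u,(P[:2]-b)@t)"
```

```text
[ 0.5309 -0.0677 -0.1929  0.3563  0.1103 -0.0429  0.2604]
t0.1 [0.1 3.3]
t0.035 [2.5 3.1]
b0.1 [0.4 1.3]
b0.035 [0.5 2.1]
b0.1 [-0.3 -0.2]
b0.035 [-1.2  1.5]
t0.1 [-1.6  1.3]
t0.035 [-0.  -1.5]
Vhub [-0.3 -3.3]
tankhub [1.6 1.8]
elbow [-2.7  0.6]
tee [-2.7  3.5]
Telbow [4.2 1. ]
btnW [-0.4  0.3]
btnT [-0.2 -0.1]
btnS [1. 0.]
bax [ 0.5951 -0.1821  0.105 ]
tax [0.5462 0.0109 0.105 ]
button [0.5387 0.1962 0.229 ]
btip [ 0.5789 -0.0834  0.1105] ttip [ 0.5163 -0.0846  0.1105]
pos [ 0.6149 -0.0962  0.1557] yaw 1.746 q [-0.34  0.64  0.62  1.67 -0.44  0.97  0.61] F [ 0.4 -0.2  1.2]
[400.60603202 355.96009579]
lever ang 1.734103773483484
u,t of tcp 0.08150495124894959 -0.033480969946676015
```

```bash
python3 -m handwheel '[{"dx":0,"dy":0.3,"dz":3.3,"wx":0,"wy":0,"wz":0,"claw":0},{"dx":0,"dy":0,"dz":3.2,"wx":0,"wy":0,"wz":0,"claw":0},{"dx":0,"dy":0,"dz":0,"wx":0,"wy":0,"wz":0,"claw":0},{"dx":0,"dy":-0.4,"dz":0,"wx":0,"wy":0,"wz":0,"claw":0},{"dx":0,"dy":-0.4,"dz":0,"wx":0,"wy":0,"wz":0,"claw":0},{"dx":0,"dy":-0.4,"dz":0,"wx":0,"wy":0,"wz":0,"claw":0},{"dx":0,"dy":0,"dz":0,"wx":0,"wy":0,"wz":0,"claw":0}]'
```

```text
clock: 5.7
position: [0.6058, -0.0985, 0.0911]
tool_rot: [3.141, -0.0, 1.745]
force: [0.1, 0.2, 0.3]
grip_width: -0.0
finger_force: 0.0
```

```bash
python3 -m handwheel '[{"dx":0.1,"dy":-0.6,"dz":0,"wx":0,"wy":0,"wz":0,"claw":0},{"dx":0.28,"dy":-1.24,"dz":0,"wx":0,"wy":0,"wz":-0.152,"claw":0},{"dx":0.28,"dy":-1.24,"dz":0,"wx":0,"wy":0,"wz":-0.152,"claw":0},{"dx":0.28,"dy":-1.24,"dz":0,"wx":0,"wy":0,"wz":-0.152,"claw":0},{"dx":0.28,"dy":-1.24,"dz":0,"wx":0,"wy":0,"wz":-0.152,"claw":0}]'; cat > rel.py <<'E'
from go import *
from fit import world
for n,o,a in(("b",(.085,-.1),"ccw"),("t",(0,.08),"cw")):
    d=P[:2]-world(p,[*o,0])[:2]; r=np.hypot(*d); print(n,"r",r.round(4),"finger bearing local deg",np.degrees(np.arctan2(d[1],d[0])-p[2]).round(1))
E
python3 rel.py
```

```text
clock: 6.32
position: [0.5499, -0.1074, 0.0906]
tool_rot: [-3.141, -0.0, 2.358]
force: [0.4, -0.2, -0.6]
grip_width: 0.0001
finger_force: 0.0
pos [ 0.5499 -0.1074  0.0906] yaw 2.358 q [-0.2   0.6   0.4   1.88 -0.34  0.73  1.18] F [ 0.4 -0.2 -0.6]
b r 0.0873 finger bearing local deg 132.3
t r 0.1183 finger bearing local deg -77.2
```

```bash
python3 look.py w4
```

```text
[ 0.54852718 -0.10855478  0.09077769]
```

View pics/w4.png

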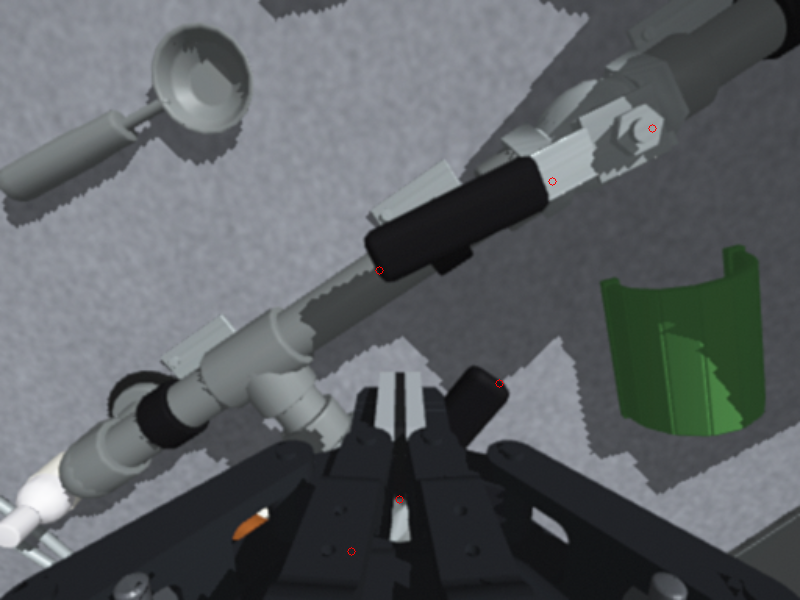

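The picture shows the bypass lever unmoved, its tip still at about (495,378), with the finger now on its other side. So the finger passed over it, and the real fingertip must be higher than the TCP. I check this from the picture geometry.

```bash
python3 - <<'E'
from fit import *
from scipy.spatial.transform import Rotation as Ro
from workcell import monitor
s=monitor.observe(); print(s["grip_width"])
for n,P,y in(("w3",[.6149,-.0962,.1557],1.746),("w4",[.5485,-.1086,.0908],2.358),("w2",[.4684,-.0247,.3756],2.825)):
    f=pickle.load(open(n+'.pkl','rb')); R=Ro.from_euler('xyz',[np.pi,0,y]).as_matrix()
    for x in(0,.011):
        print(n,x,[(o,(proj(f,np.array(P)+R@np.array([x,0,-o]))/.64).round(0).tolist()) for o in(0,.01,.02,.03)])
E
```

```text
4.316707854416008e-05
w3 0 [(0, [401.0, 356.0]), (0.01, [401.0, 366.0]), (0.02, [401.0, 377.0]), (0.03, [401.0, 390.0])]
w3 0.011 [(0, [401.0, 331.0]), (0.01, [401.0, 340.0]), (0.02, [401.0, 350.0]), (0.03, [401.0, 361.0])]
w4 0 [(0, [396.0, 354.0]), (0.01, [396.0, 363.0]), (0.02, [396.0, 374.0]), (0.03, [396.0, 387.0])]
w4 0.011 [(0, [396.0, 329.0]), (0.01, [396.0, 337.0]), (0.02, [396.0, 347.0]), (0.03, [396.0, 358.0])]
w2 0 [(0, [413.0, 350.0]), (0.01, [414.0, 360.0]), (0.02, [415.0, 371.0]), (0.03, [416.0, 383.0])]
w2 0.011 [(0, [413.0, 325.0]), (0.01, [414.0, 334.0]), (0.02, [415.0, 343.0]), (0.03, [416.0, 354.0])]
```

```bash
python3 -c "
from go import *
tgt([.6174,-.0958,.12],1.74)"
```

```text
pos [ 0.5485 -0.1086  0.0908] yaw 2.365 q [-0.2   0.59  0.4   1.88 -0.33  0.73  1.19] F [ 0.1 -1.5  0.2]
tool cm dx,dy,dz [-4.02  5.74 -2.92] wz 0.625
```

```bash
python3 -m handwheel '[{"dx":0,"dy":0,"dz":-3,"wx":0,"wy":0,"wz":0,"claw":0},{"dx":-2,"dy":2.9,"dz":0,"wx":0,"wy":0,"wz":0,"claw":0},{"dx":-2,"dy":2.9,"dz":0,"wx":0,"wy":0,"wz":0,"claw":0},{"dx":0,"dy":0,"dz":2,"wx":0,"wy":0,"wz":0.16,"claw":0},{"dx":0,"dy":0,"dz":2,"wx":0,"wy":0,"wz":0.16,"claw":0},{"dx":0,"dy":0,"dz":1,"wx":0,"wy":0,"wz":0.15,"claw":0},{"dx":0,"dy":0,"dz":0,"wx":0,"wy":0,"wz":0.15,"claw":0},{"dx":0,"dy":0,"dz":0,"wx":0,"wy":0,"wz":0,"claw":0}]'; python3 rel.py
```

```text
clock: 7.38
position: [0.6198, -0.0947, 0.0703]
tool_rot: [-3.141, 0.0, 1.732]
force: [0.0, 0.4, 0.8]
grip_width: -0.0002
finger_force: 0.0
pos [ 0.6198 -0.0947  0.0703] yaw 1.732 q [-0.3   0.75  0.55  1.71 -0.51  0.82  0.65] F [0.  0.4 0.8]
b r 0.0908 finger bearing local deg 85.3
t r 0.1287 finger bearing local deg -44.1
```

```bash
python3 - <<'E'
from fit import *
from scipy.spatial.transform import Rotation as Ro
f=pickle.load(open('w1.pkl','rb')); R=Ro.from_euler('xyz',[-3.141,0,2.824]).as_matrix();P=np.array([.195,.593,.195])
A=np.array
r=least_squares(lambda v:np.r_[proj(f,P+R@A([v[0],-.0425,v[1]]))/.64-A([265,392]),proj(f,P+R@A([v[0],.0425,v[1]]))/.64-A([537,392])],[0,0],x_scale=.01)
print(r.x,r.fun, f["fovy"],(-np.asarray(f["R"]).T@f["t"]-P)@R)
E
```

```text
[ 0.0073436  -0.04829171] [-1.43562665 -0.04112877 -1.43175215  0.04025309] 66.05274107038068 [ 7.47849429e-02 -5.86928547e-05 -1.78391470e-01]
```

The wrist geometry puts the shut fingertips about 33 mm behind the reported TCP, which explains the miss. I lower further and probe sideways, watching the force.

```bash
python3 -m handwheel '[{"dx":0,"dy":0,"dz":0.8,"wx":0,"wy":0,"wz":0,"claw":0},{"dx":0,"dy":0,"dz":0.7,"wx":0,"wy":0,"wz":0,"claw":0},{"dx":0,"dy":-0.5,"dz":0,"wx":0,"wy":0,"wz":0,"claw":0},{"dx":0,"dy":-0.5,"dz":0,"wx":0,"wy":0,"wz":0,"claw":0},{"dx":0,"dy":-0.5,"dz":0,"wx":0,"wy":0,"wz":0,"claw":0},{"dx":0,"dy":-0.5,"dz":0,"wx":0,"wy":0,"wz":0,"claw":0}]'; python3 rel.py;python3 -m handwheel '[{"dx":0,"dy":-0.5,"dz":0,"wx":0,"wy":0,"wz":0,"claw":0},{"dx":0.1,"dy":-0.5,"dz":0,"wx":0,"wy":0,"wz":-0.05,"claw":0}]'; python3 rel.py
```

```text
clock: 8.12
position: [0.6004, -0.0979, 0.0559]
tool_rot: [3.14, -0.0, 1.733]
force: [4.4, 2.9, -1.7]
grip_width: -0.0004
finger_force: 2.3
pos [ 0.6004 -0.0979  0.0559] yaw 1.733 q [-0.29  0.75  0.54  1.77 -0.52  0.77  0.68] F [ 4.4  2.9 -1.7]
b r 0.0843 finger bearing local deg 97.4
t r 0.1215 finger bearing local deg -52.5
clock: 8.38
position: [0.5904, -0.0986, 0.0558]
tool_rot: [3.141, 0.0, 1.784]
force: [4.1, 1.3, 0.2]
grip_width: -0.0002
finger_force: 2.2
pos [ 0.5904 -0.0986  0.0558] yaw 1.784 q [-0.28  0.73  0.52  1.8  -0.51  0.75  0.73] F [4.1 1.3 0.2]
b r 0.0836 finger bearing local deg 104.3
t r 0.1181 finger bearing local deg -57.0
```

```bash
python3 -m handwheel '[{"dx":0.19,"dy":-1.26,"dz":0,"wx":0,"wy":0,"wz":-0.16,"claw":0},{"dx":0.19,"dy":-1.26,"dz":0,"wx":0,"wy":0,"wz":-0.16,"claw":0},{"dx":0.19,"dy":-1.26,"dz":0,"wx":0,"wy":0,"wz":-0.16,"claw":0},{"dx":0.19,"dy":-1.26,"dz":0,"wx":0,"wy":0,"wz":-0.152,"claw":0},{"dx":0.19,"dy":-1.26,"dz":0,"wx":0,"wy":0,"wz":-0.152,"claw":0}]'; python3 rel.py
```

```text
clock: 9.0
position: [0.5328, -0.1218, 0.056]
tool_rot: [3.141, 0.001, 2.573]
force: [5.0, 1.8, -1.2]
grip_width: -0.0
finger_force: 2.3
pos [ 0.5328 -0.1218  0.056 ] yaw 2.573 q [-0.1   0.62  0.3   1.93 -0.3   0.63  1.39] F [ 5.   1.8 -1.2]
b r 0.0868 finger bearing local deg 147.0
t r 0.1333 finger bearing local deg -84.7
```

```bash
python3 -m handwheel '[{"dx":0,"dy":-0.8,"dz":0,"wx":0,"wy":0,"wz":-0.1,"claw":0},{"dx":0.05,"dy":-0.7,"dz":0,"wx":0,"wy":0,"wz":-0.087,"claw":0},{"dx":0.05,"dy":-0.4,"dz":0,"wx":0,"wy":0,"wz":-0.05,"claw":0},{"dx":0,"dy":0,"dz":0,"wx":0,"wy":0,"wz":0,"claw":0}]'; python3 rel.py
```

```text
clock: 9.5
position: [0.5219, -0.1382, 0.0557]
tool_rot: [3.141, -0.001, 2.803]
force: [-0.5, 1.3, 0.1]
grip_width: -0.0
finger_force: 0.4
pos [ 0.5219 -0.1382  0.0557] yaw 2.803 q [-0.02  0.6   0.24  1.95 -0.23  0.62  1.6 ] F [-0.5  1.3  0.1]
b r 0.0854 finger bearing local deg 160.1
t r 0.151 finger bearing local deg -88.2
```

```bash
for i in 1 ; do python3 -m handwheel '[{"dx":0,"dy":-0.3,"dz":0,"wx":0,"wy":0,"wz":-0.04,"claw":0},{"dx":0,"dy":-0.3,"dz":0,"wx":0,"wy":0,"wz":-0.04,"claw":0}]'; python3 -m handwheel '[{"dx":0,"dy":-0.3,"dz":0,"wx":0,"wy":0,"wz":-0.03,"claw":0}]';python3 -m handwheel '[{"dx":0,"dy":-0.2,"dz":0,"wx":0,"wy":0,"wz":0,"claw":0}]';done; python3 rel.py
```

```text
clock: 9.75
position: [0.5202, -0.1433, 0.0555]
tool_rot: [3.141, -0.001, 2.886]
force: [-2.9, 5.6, 0.5]
grip_width: 0.0001
finger_force: 2.4
clock: 9.88
position: [0.5195, -0.1444, 0.0554]
tool_rot: [3.139, -0.002, 2.917]
force: [-1.5, 24.3, 4.3]
grip_width: -0.0001
finger_force: 11.9
clock: 10.0
position: [0.5194, -0.1445, 0.0554]
tool_rot: [3.137, -0.002, 2.918]
force: [0.3, 31.8, 4.0]
grip_width: -0.0003
finger_force: 16.0
pos [ 0.5194 -0.1445  0.0554] yaw 2.918 q [ 0.02  0.6   0.2   1.95 -0.2   0.62  1.7 ] F [ 0.3 31.8  4. ]
b r 0.0845 finger bearing local deg 164.7
t r 0.1577 finger bearing local deg -88.7
```

The force rose to 32 N at the stop, so the bypass valve is open. Next I back off, lift and go to the tank lever.

```bash
python3 -m handwheel '[{"dx":0,"dy":1,"dz":0,"wx":0,"wy":0,"wz":0,"claw":0},{"dx":0,"dy":1.5,"dz":0,"wx":0,"wy":0,"wz":0,"claw":0},{"dx":0,"dy":0,"dz":-4,"wx":0,"wy":0,"wz":0.08,"claw":0},{"dx":0,"dy":0,"dz":-3,"wx":0,"wy":0,"wz":0,"claw":0},{"dx":0,"dy":0,"dz":0,"wx":0,"wy":0,"wz":0,"claw":0}]'; python3 -c "
from go import *
tgt([.5557,-.0759,.126],2.838)"; python3 look.py w5
```

```text
clock: 10.62
position: [0.5264, -0.1241, 0.1275]
tool_rot: [3.141, 0.004, 2.834]
force: [0.3, -0.2, -0.2]
grip_width: 0.0
finger_force: 0.0
pos [ 0.5264 -0.1241  0.1275] yaw 2.834 q [-0.08  0.49  0.28  1.9  -0.18  0.77  1.56] F [ 0.3 -0.2 -0.2]
tool cm dx,dy,dz [-1.34  5.48  0.15] wz -0.004
[ 0.52565588 -0.12390973  0.12623385]
```

View pics/w5.png

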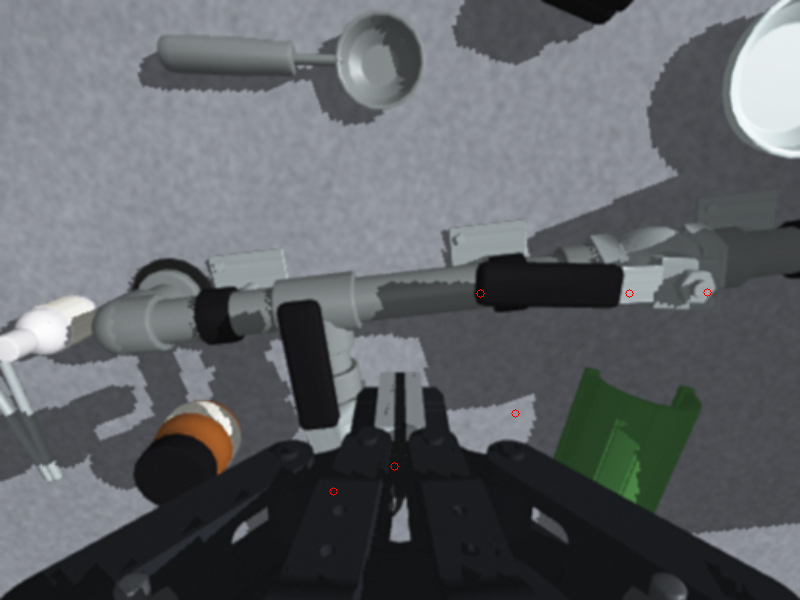

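The bypass lever now lies along its branch, (320,425) to (300,300). The tank lever's sleeve runs (622,285) to (480,285), about 4 mm further up the image than predicted.

```bash
python3 -m handwheel '[{"dx":-1.3,"dy":5.5,"dz":0,"wx":0,"wy":0,"wz":0,"claw":0},{"dx":0,"dy":0,"dz":3.5,"wx":0,"wy":0,"wz":0,"claw":0},{"dx":0,"dy":0,"dz":3.5,"wx":0,"wy":0,"wz":0,"claw":0},{"dx":0,"dy":0,"dz":0,"wx":0,"wy":0,"wz":0,"claw":0},{"dx":0.6,"dy":0,"dz":0,"wx":0,"wy":0,"wz":0,"claw":0},{"dx":0.6,"dy":0,"dz":0,"wx":0,"wy":0,"wz":0,"claw":0}]'; python3 rel.py;python3 -m handwheel '[{"dx":0.5,"dy":0,"dz":0,"wx":0,"wy":0,"wz":0,"claw":0},{"dx":0.5,"dy":0,"dz":0,"wx":0,"wy":0,"wz":0,"claw":0}]'; python3 -m handwheel '[{"dx":0.5,"dy":0,"dz":0,"wx":0,"wy":0,"wz":0,"claw":0},{"dx":0.5,"dy":0,"dz":0,"wx":0,"wy":0,"wz":0,"claw":0}]'; python3 rel.py
```

```text
clock: 11.42
position: [0.5427, -0.0722, 0.0567]
tool_rot: [3.141, 0.001, 2.833]
force: [-0.4, -0.9, -0.8]
grip_width: 0.0002
finger_force: 0.0
pos [ 0.5427 -0.0722  0.0567] yaw 2.833 q [-0.14  0.61  0.23  1.93 -0.23  0.63  1.49] F [-0.4 -0.9 -0.8]
b r 0.1217 finger bearing local deg 126.5
t r 0.0831 finger bearing local deg -81.3
clock: 11.68
position: [0.5338, -0.0696, 0.0565]
tool_rot: [3.141, 0.003, 2.833]
force: [4.5, -3.6, 3.3]
grip_width: -0.0001
finger_force: 2.5
clock: 11.92
position: [0.5243, -0.0664, 0.0564]
tool_rot: [3.141, 0.002, 2.833]
force: [3.8, -2.5, 3.5]
grip_width: 0.0001
finger_force: 2.3
pos [ 0.5243 -0.0664  0.0564] yaw 2.833 q [-0.16  0.59  0.23  1.98 -0.23  0.6   1.49] F [ 3.8 -2.5  3.5]
b r 0.1356 finger bearing local deg 132.5
t r 0.0803 finger bearing local deg -94.7
```

```bash
python3 -m handwheel '[{"dx":1.2,"dy":0,"dz":0,"wx":0,"wy":0,"wz":0.18,"claw":0},{"dx":1.2,"dy":-0.1,"dz":0,"wx":0,"wy":0,"wz":0.18,"claw":0},{"dx":1.2,"dy":-0.1,"dz":0,"wx":0,"wy":0,"wz":0.18,"claw":0},{"dx":1.2,"dy":-0.15,"dz":0,"wx":0,"wy":0,"wz":0.16,"claw":0},{"dx":1.2,"dy":-0.15,"dz":0,"wx":0,"wy":0,"wz":0.15,"claw":0}]'; python3 rel.py
```

```text
clock: 12.55
position: [0.4748, -0.0338, 0.0561]
tool_rot: [3.14, 0.001, 1.978]
force: [5.1, -2.8, 0.8]
grip_width: 0.0002
finger_force: 2.4
pos [ 0.4748 -0.0338  0.0561] yaw 1.978 q [-0.4   0.57  0.46  2.12 -0.47  0.56  0.82] F [ 5.1 -2.8  0.8]
b r 0.191 finger bearing local deg 140.1
t r 0.0843 finger bearing local deg -136.9
```

```bash
python3 -m handwheel '[{"dx":1.2,"dy":0.1,"dz":0,"wx":0,"wy":0,"wz":0.15,"claw":0},{"dx":1.2,"dy":0.05,"dz":0,"wx":0,"wy":0,"wz":0.15,"claw":0},{"dx":0.5,"dy":0,"dz":0,"wx":0,"wy":0,"wz":0.07,"claw":0},{"dx":0,"dy":0,"dz":0,"wx":0,"wy":0,"wz":0,"claw":0}]'; python3 rel.py
```

```text
clock: 13.05
position: [0.4665, -0.0053, 0.0556]
tool_rot: [-3.141, -0.0, 1.615]
force: [-0.4, 0.3, -0.0]
grip_width: -0.0001
finger_force: 0.0
pos [ 0.4665 -0.0053  0.0556] yaw 1.615 q [-0.54  0.58  0.57  2.14 -0.58  0.57  0.5 ] F [-0.4  0.3 -0. ]
b r 0.2186 finger bearing local deg 137.1
t r 0.0813 finger bearing local deg -157.5
```

```bash
python3 -m handwheel '[{"dx":0.3,"dy":0,"dz":0,"wx":0,"wy":0,"wz":0.04,"claw":0},{"dx":0.3,"dy":0,"dz":0,"wx":0,"wy":0,"wz":0.04,"claw":0}]'; python3 -m handwheel '[{"dx":0.3,"dy":0,"dz":0,"wx":0,"wy":0,"wz":0.04,"claw":0}]';python3 -m handwheel '[{"dx":0.2,"dy":0,"dz":0,"wx":0,"wy":0,"wz":0.03,"claw":0}]'; python3 -m handwheel '[{"dx":0.2,"dy":0,"dz":0,"wx":0,"wy":0,"wz":0.03,"claw":0}]'; python3 rel.py
```

```text
clock: 13.3
position: [0.4664, -0.0001, 0.0556]
tool_rot: [-3.141, 0.0, 1.532]
force: [-4.5, -5.7, -0.6]
grip_width: -0.0
finger_force: 2.6
clock: 13.42
position: [0.4664, 0.0029, 0.0555]
tool_rot: [-3.141, 0.0, 1.492]
force: [-5.0, -3.4, -1.7]
grip_width: -0.0002
finger_force: 2.5
clock: 13.55
position: [0.4663, 0.0042, 0.0555]
tool_rot: [-3.14, 0.001, 1.461]
force: [-7.3, -16.4, 0.3]
grip_width: 0.0001
finger_force: 8.5
clock: 13.68
position: [0.466, 0.0045, 0.0555]
tool_rot: [-3.14, 0.003, 1.43]
force: [-10.7, -26.1, 2.4]
grip_width: -0.0001
finger_force: 14.6
pos [0.466  0.0045 0.0555] yaw 1.43 q [-0.6   0.6   0.62  2.14 -0.63  0.59  0.35] F [-10.7 -26.1   2.4]
b r 0.2269 finger bearing local deg 135.7
t r 0.0805 finger bearing local deg -164.4
```

The tank lever is at its stop too, with 26 N. I back off and rise over the timer.

```bash
python3 -m handwheel '[{"dx":-1,"dy":0,"dz":0,"wx":0,"wy":0,"wz":0,"claw":0},{"dx":-1.5,"dy":0,"dz":0,"wx":0,"wy":0,"wz":0,"claw":0},{"dx":0,"dy":0,"dz":-6,"wx":0,"wy":0,"wz":0,"claw":0},{"dx":0,"dy":0,"dz":-6,"wx":0,"wy":0,"wz":0,"claw":0},{"dx":0,"dy":0,"dz":-6,"wx":0,"wy":0,"wz":0,"claw":0},{"dx":0,"dy":0,"dz":-6,"wx":0,"wy":0,"wz":0,"claw":0},{"dx":0,"dy":0,"dz":0,"wx":0,"wy":0,"wz":0,"claw":0}]'; python3 -c "
from go import *
tgt([.5387,.1962,.29],2.2)"
```

```text
clock: 14.55
position: [0.4658, -0.0181, 0.2989]
tool_rot: [3.136, -0.004, 1.434]
force: [-0.2, -0.2, -1.1]
grip_width: -0.0003
finger_force: 0.0
pos [ 0.4658 -0.0181  0.2989] yaw 1.434 q [-0.91  0.23  1.    1.9  -0.22  1.12  0.04] F [-0.2 -0.2 -1.1]
tool cm dx,dy,dz [22.22  4.3   0.89] wz -0.766
```

```bash
python3 -m handwheel '[{"dx":5.6,"dy":1.4,"dz":0,"wx":0,"wy":0,"wz":0,"claw":0},{"dx":5.6,"dy":1.4,"dz":0,"wx":0,"wy":0,"wz":0,"claw":0},{"dx":5.6,"dy":1.4,"dz":0,"wx":0,"wy":0,"wz":0,"claw":0},{"dx":0,"dy":0,"dz":0,"wx":0,"wy":0,"wz":0,"claw":0},{"dx":0,"dy":0,"dz":0,"wx":0,"wy":0,"wz":0,"claw":0}]'; python3 look.py w6; python3 - <<'E'
from workcell import optics
import cv2
optics.grab_frame("wrist")
for d in optics.masks_of("timer_button","wrist")[:2]: print(d["p"],[v/.64 for v in d["rect"]])
im=optics.grab_frame("top")["frame"][120:250,90:350]; cv2.imwrite("pics/t6.png",cv2.resize(im,(780,390),interpolation=cv2.INTER_CUBIC))
E
```

```text
clock: 15.18
position: [0.5285, 0.1421, 0.295]
tool_rot: [-3.141, 0.001, 1.433]
force: [-0.1, -0.4, -0.3]
grip_width: 0.0001
finger_force: 0.0
[0.52851226 0.1417951  0.29531843]
0.98 [383.59375, 187.34375, 45.0, 40.15625]
```

View pics/w6.png

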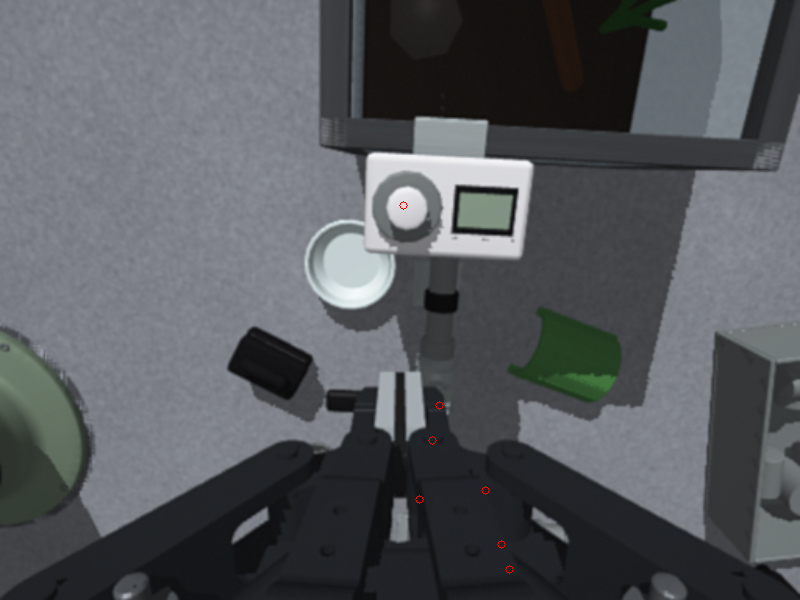

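View pics/t6.png

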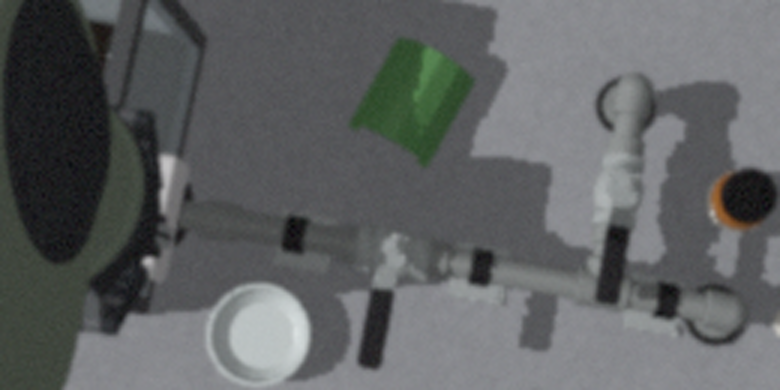

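The button is at (406,207), about 1 mm from the prediction. The top crop shows the bypass lever along its branch at (612,265) and the tank lever square across at (377,325).

```bash
python3 -m handwheel '[{"dx":5.5,"dy":0.4,"dz":0,"wx":0,"wy":0,"wz":0,"claw":0},{"dx":0,"dy":0,"dz":3,"wx":0,"wy":0,"wz":0,"claw":0},{"dx":0,"dy":0,"dz":3,"wx":0,"wy":0,"wz":0,"claw":0},{"dx":0,"dy":0,"dz":1.9,"wx":0,"wy":0,"wz":0,"claw":0},{"dx":0,"dy":0,"dz":0,"wx":0,"wy":0,"wz":0,"claw":0}]'; for i in 1; do python3 -m handwheel '[{"dx":0,"dy":0,"dz":0.4,"wx":0,"wy":0,"wz":0,"claw":0},{"dx":0,"dy":0,"dz":0.4,"wx":0,"wy":0,"wz":0,"claw":0}]' | egrep 'pos|force'; python3 -m handwheel '[{"dx":0,"dy":0,"dz":0.3,"wx":0,"wy":0,"wz":0,"claw":0},{"dx":0,"dy":0,"dz":0,"wx":0,"wy":0,"wz":0,"claw":0}]' | egrep 'pos|force'; python3 -m handwheel '[{"dx":0,"dy":0,"dz":0.3,"wx":0,"wy":0,"wz":0,"claw":0},{"dx":0,"dy":0,"dz":0,"wx":0,"wy":0,"wz":0,"claw":0}]' | egrep 'pos|force'; done
```

```text
clock: 16.0
position: [0.5396, 0.1965, 0.216]
tool_rot: [-3.14, 0.001, 1.433]
force: [-0.2, -0.2, 0.8]
grip_width: -0.0
finger_force: 0.0
position: [0.5405, 0.1972, 0.2091]
force: [-1.0, 0.1, -0.2]
finger_force: 0.0
position: [0.5401, 0.1972, 0.2056]
force: [-0.1, -0.1, -0.6]
finger_force: 0.0
position: [0.5401, 0.1971, 0.2024]
force: [0.9, -0.3, -0.5]
finger_force: 0.0
```

```bash
python3 -m handwheel '[{"dx":0,"dy":0,"dz":0.3,"wx":0,"wy":0,"wz":0,"claw":0},{"dx":0,"dy":0,"dz":0,"wx":0,"wy":0,"wz":0,"claw":0}]' | egrep 'pos|force'; python3 -m handwheel '[{"dx":0,"dy":0,"dz":0.2,"wx":0,"wy":0,"wz":0,"claw":0},{"dx":0,"dy":0,"dz":0,"wx":0,"wy":0,"wz":0,"claw":0}]' | egrep 'pos|force'; python3 -m handwheel '[{"dx":0,"dy":0,"dz":0.2,"wx":0,"wy":0,"wz":0,"claw":0},{"dx":0,"dy":0,"dz":0,"wx":0,"wy":0,"wz":0,"claw":0}]' | egrep 'pos|force'
```

```text
position: [0.54, 0.1971, 0.1994]
force: [0.7, 0.3, -0.5]
finger_force: 0.0
position: [0.5402, 0.1971, 0.1975]
force: [0.5, 0.6, 0.3]
finger_force: 0.0
position: [0.5402, 0.1971, 0.1956]
force: [0.3, 0.3, 2.8]
finger_force: 1.3
```

```bash
for i in 1; do python3 -m handwheel '[{"dx":0,"dy":0,"dz":0.2,"wx":0,"wy":0,"wz":0,"claw":0},{"dx":0,"dy":0,"dz":0,"wx":0,"wy":0,"wz":0,"claw":0}]' | egrep 'pos|force';  python3 -m handwheel '[{"dx":0,"dy":0,"dz":0.15,"wx":0,"wy":0,"wz":0,"claw":0},{"dx":0,"dy":0,"dz":0,"wx":0,"wy":0,"wz":0,"claw":0}]' | egrep 'pos|force';  python3 -m handwheel '[{"dx":0,"dy":0,"dz":0.1,"wx":0,"wy":0,"wz":0,"claw":0},{"dx":0,"dy":0,"dz":0,"wx":0,"wy":0,"wz":0,"claw":0}]' | egrep 'pos|force'; done
```

```text
position: [0.5402, 0.1972, 0.1936]
force: [0.6, -0.0, 4.3]
finger_force: 2.0
position: [0.5403, 0.1972, 0.1924]
force: [-1.3, 0.2, 8.6]
finger_force: 4.3
position: [0.5404, 0.1972, 0.1921]
force: [-6.6, -0.5, 23.0]
finger_force: 11.3
```

The button bottomed out: about 5 N over 5 mm of travel, then a hard rise. I release it and lift clear.

```bash
python3 -m handwheel '[{"dx":0,"dy":0,"dz":-0.6,"wx":0,"wy":0,"wz":0,"claw":0},{"dx":0,"dy":0,"dz":-3,"wx":0,"wy":0,"wz":0,"claw":0},{"dx":0,"dy":0,"dz":-5,"wx":0,"wy":0,"wz":0,"claw":0},{"dx":0,"dy":0,"dz":-3,"wx":0,"wy":0,"wz":0,"claw":0},{"dx":0,"dy":0,"dz":0,"wx":0,"wy":0,"wz":0,"claw":0},{"dx":0,"dy":0,"dz":0,"wx":0,"wy":0,"wz":0,"claw":0}]' && python3 -c "
from workcell import job_done,monitor
import numpy as np
s=monitor.observe();print(np.round(s['force'],1),np.abs(s['qd']).max());print(job_done())"
```

```text
clock: 19.0
position: [0.5397, 0.1972, 0.3063]
tool_rot: [-3.141, 0.0, 1.434]
force: [0.2, 0.1, -0.6]
grip_width: -0.0001
finger_force: 0.0
[ 0.2  0.1 -0.6] 0.01033544116598977
the job is handed in; nothing more can be done
None
```

I opened the bypass valve to its stop, then shut the tank valve to its stop, then backed off both levers, pressed the timer button to its full travel and released it. I handed the job in at 19 s with the robot touching nothing; the loose things were left where they lay, and the hand-in returned no verdict.

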